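Set a bench engine for a cold start

TASK

Get the small engine ready for a cold start: with closed fingertips, push the yellow choke lever along its slot away from the robot, past the half-choke click, all the way to the full-choke stop; then press the red primer button fully in and let it come back out. Only push and press: do not grip the lever between the fingers. Leave the black throttle lever where it is and do not disturb or pick up any of the loose things.

Things in the scene. Friction and masses are not known exactly. Their poses are not given: they have to be found in the camera images.
- engine: small engine bolted to the bench. Origin: on the bench under the centre of its grey control deck (flat, 230 mm along x from -105 to +125, 200 along y, its top 120 mm above the bench). The tall part (aluminium crankcase, red tank, up to 223 mm high) spans y +140 to +370 mm, x -90 to +110 of this origin. Its x axis points roughly away from the robot (turned up to 0.45 rad either way)
- choke_gate: choke block screwed to the deck: aluminium, 130 mm along x, 46 along y, 20 high, with a dark slot along x; origin under its centre, on the deck. Its x axis is the direction in which the choke lever is pushed (away from the robot). Choke, primer and throttle blocks lie side by side along the engine's y, 60 mm apart, x axes parallel, in an order that changes from run to run
- choke_lever (a joint): travel of the yellow choke lever along +x of its block, m: 0 = run (end nearest the robot), 0.028 = half-choke detent (mid slot), 0.056 = full-choke end stop. A sprung cam holds it at all three places: it takes about 6 to 9 N to push it off the start and again as much to push it out of the half-choke detent; the humps are at about 0.014 and 0.042, and past a hump the lever is drawn on to the next place by itself
- choke_tip (a point): centre of the top of the yellow choke lever's paddle, 34 mm above the top of its block. The paddle is 12 mm thick along x, 26 wide along y, 24 high, on a thin stem; axes as the block's
- throttle_lever (a joint): position of the black throttle lever along its slot, m (0 to 0.056), differs from run to run; stiff, stays where it is left; not to be moved
- throttle_tip (a point): centre of the top of the black throttle lever's paddle (same size as the choke's)
- primer_button (a joint): travel of the red primer button, m: 0 = out, 0.008 = fully in, straight down; springs back by itself; fully in takes about 5 N
- primer_top (a point): centre of the top of the red primer button (round, 26 mm across), 36 mm above the deck when out; its black collar leaves it standing 12 mm proud when out, 4 mm when fully in
- plug: a spark plug standing on the engine's control deck beyond the control blocks, 21 mm across, 48 tall, origin under its centre; loose, leave it standing
- socket: a steel socket standing on the control deck beyond the control blocks, 28 mm across, 30 tall, origin under its centre; loose, leave it
- oil: a blue oil bottle, 70 mm across, 190 tall, origin under its centre; loose bystander
- mug: a blue mug, 80 mm across, 90 tall, origin under its centre; loose bystander
- wrench: a steel wrench lying on the bench; loose bystander
- driver: a screwdriver with a green handle lying on the bench; loose bystander
- flange: a dark steel exhaust flange ring, 90 mm across, 10 thick, lying on the bench; loose bystander

How it is judged:
On the way, in this order (a step that is already met when the one before it is completed fails the run):
1. the choke lever is at the full-choke stop (value of joint choke_lever above 0.0535 m), for 0.2 s.
2. the primer button is pressed fully in (value of joint primer_button above 0.0065 m), for 0.05 s.
At the end, for the whole second after the job is handed in: The choke lever rests within 2.5 mm of its full-choke stop, the primer button is out again (within 1.5 mm), the throttle lever is within 4 mm of where it began and every loose thing within 20 mm (value of joint choke_lever above 0.0535 m and velocity of joint choke_lever below 0.005 m/s and value of joint primer_button below 0.0015 m and distance of throttle_tip from where it was at the start of the episode below 0.004 m and distance of each of plug, socket, oil, mug, wrench, driver, flange from where it was at the start of the episode below 0.02 m); the robot touches nothing.
It fails at once if the throttle lever is moved more than 4 mm (distance of throttle_tip from where it was at the start of the episode above 0.004 m).
It fails at once if the primer is pressed (more than 3 mm) before the choke is full (value of joint primer_button above 0.003 m and value of joint choke_lever below 0.05 m).
It fails at once if the choke lever is gripped between the fingers (contact force between the fingers and choke_lever above 0.5 N and x of the grasp point in the frame of choke_tip between -0.009 and 0.009 m and y of the grasp point in the frame of choke_tip between -0.009 and 0.009 m and z of the grasp point in the frame of choke_tip below 0.014 m).
It fails at once if a loose thing is moved more than 20 mm or lifted (distance of any of plug, socket, oil, mug, wrench, driver, flange from where it was at the start of the episode above 0.02 m).
It fails at once if the spark plug or the oil bottle is knocked over (angle between any of plug, oil's own z axis and vertical above 0.5 rad).
It also fails if it takes over 40 s, if anything falls off the work surface, if the arm or the gripper's body presses on something with over 40 N, if the wrist force passes 120 N, or if a joint passes its speed limit or range.

ROBOT

A 6-joint arm with a two-finger parallel gripper is mounted at the origin on the work surface. World frame = base frame: x ahead of the robot, y to its left, z up, the work surface at z = 0. Lengths are in m, angles in rad, forces in N, time in s.
With the tool pointing down it reaches from about 0.3 to 0.825 m from the base axis. Payload 5.4 kg.
Tool frame: the origin (TCP) lies at the very end of the fingers, on their centre line; the grasp point (between the pads) lies 19 mm behind it; y points along the fingers, x is the direction in which the jaws open and shut, and the axes are right-handed (so a half turn about y gives the same grasp; the last joint's range is limited). The gripper opens to 92 mm and grips with 3 to 60 N. Pads are 20 mm wide; open, the fingers measure 128 mm over their backs; the gripper's body (75 mm by 189 mm) begins 69 mm behind the grasp point.
Start: joints at [1.116, 0.158, 1.597, -0, 1.386, -0.21], TCP at [0.139, 0.558, 0.215] pointing down, gripper open.
Joint ranges: [-2.91, 2.91], [-0.94, 2.29], [0.18, 2.7], [-1.29, 4.43], [0.17, 2.64], [-3, 3]. Speed limits (rad/s): [2.57, 2.57, 3.14, 3.14, 3.14, 3.14].

INTERFACE

Orientations are given as a unit quaternion [x, y, z, w].
In Python, from plant import env gives the robot as it stands. The module is installed in compiled form; this text tells all that it offers. Calls block until the motion is done:
- env.reach(position, orientation): joint-space move of the TCP to a pose.
- env.move_straight(position, speed=0.15, rot=None): straight line of the TCP; rot=None keeps the orientation; speed is the mean speed in m/s.
- env.set_joints(angles): joint-space move.
- env.ungrasp() and env.grab(): open the fingers fully, or close them until they stop; the grip force is fixed at half the most.
- env.hold(seconds).
- env.solve_ik(position, orientation): joint angles nearest the present ones, or None.
- env.get_state(): the state.
- env.grab_frame(name): name is "scene" or "top" or "wrist"; returns the picture (420x560x3 uint8, red, green, blue); there is no depth.
- env.get_calibration(name): a dict with "K" (3x3 intrinsics, pixels), "eye" and "orientation" of the camera in the world; the wrist camera has in their place "hand_eye" (4x4, takes a point from camera to tool coordinates, whose origin is the TCP and whose axes are the tool frame's). Camera axes: x right, y up, looking along -z (the intrinsics and any distortion apply to the point x, -y, -z); pixel columns grow to the right and rows downward; lengths in m; the calibration is good to about 2 mm. The wrist camera is an equidistant fisheye: a pixel r from the principal point sees the ray r / f radians off the axis. A picture is of the moment at which its call begins: read the wrist's pose just before it. get_calibration takes no time and is no camera call.
A pose or a line that the arm cannot do raises env.Unreachable and nothing moves.
- env.job_done(): hands the job in, once; it reports no verdict.
The state is a dict: "t": time; "joints": joint angles; "qd": joint speeds; "joint_torque": joint torques, N m; "eef_pos": TCP position; "ee_rot": TCP orientation; "force": force on the tool from outside, world axes, zero at the start; "torque": the same for the moment, N m; "grip_width": opening from 0.0 (shut) to 1.0 (fully open).
Only numpy, scipy, OpenCV 4.12 (cv2) and the standard library are available. Lean on these libraries where they do the work, as an engineer would, in place of code of your own. Each camera call takes 0.05 s, during which the arm holds its last target. There are 200 camera calls.

## Working session

There is one attempt and no reset: what is moved stays moved. The work goes in short steps, each a Python script; the robot and the scene stay as the last script left them, time stands still between calls to the robot, and variables do not carry over. Pictures are saved under pics/ and viewed, about 8 in all and at most 12, crops included, and the job is handed in when it is done.

```bash
mkdir -p pics
python3 - <<'E'
from plant import env
import cv2
for n in("scene","top"):
    f=env.grab_frame(n); cv2.imwrite(f"pics/{n}0.png",f[:,:,::-1]); print(n,env.get_calibration(n))
print(env.get_calibration("wrist")); s=env.get_state(); print(s["ee_rot"],s["t"],s["force"])
E
```

```text
scene {'K': array([[478.78891131,   0.        , 280.39482384],
       [  0.        , 478.78891131, 206.96132574],
       [  0.        ,   0.        ,   1.        ]]), 'eye': array([1.03351204, 0.48793793, 1.1892995 ]), 'orientation': array([0.11188036, 0.27224325, 0.88570603, 0.35901425])}
top {'K': array([[451.34925724,   0.        , 274.79610676],
       [  0.        , 451.34925724, 206.58554808],
       [  0.        ,   0.        ,   1.        ]]), 'eye': array([0.41908557, 0.00863613, 1.45463342]), 'orientation': array([ 0.01874204, -0.03348123, -0.70510009,  0.70806893])}
{'K': array([[325.1922621 ,   0.        , 283.86743582],
       [  0.        , 325.1922621 , 212.38517743],
       [  0.        ,   0.        ,   1.        ]]), 'hand_eye': array([[ 9.99999924e-01,  1.50716230e-04,  3.60455133e-04,
        -6.94501126e-04],
       [ 3.12904367e-04,  2.43508266e-01, -9.69898771e-01,
        -1.70288931e-01],
       [-2.33953291e-04,  9.69898810e-01,  2.43508200e-01,
         6.75170956e-02],
       [ 0.00000000e+00,  0.00000000e+00,  0.00000000e+00,
         1.00000000e+00]])}
[ 0.55757168  0.43466093 -0.43575908 -0.55704374] 0.1 [-0.07436909 -0.9766282  -0.53968131]
```

View pics/scene0.png

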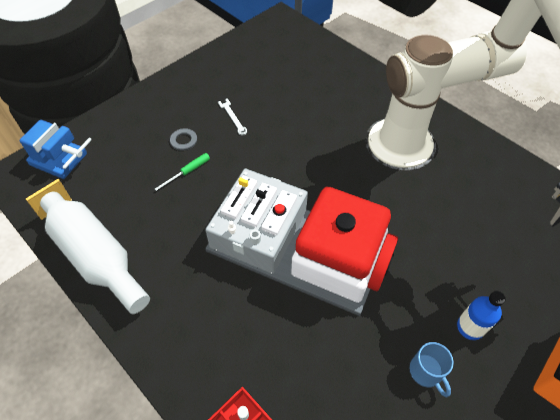

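View pics/top0.png

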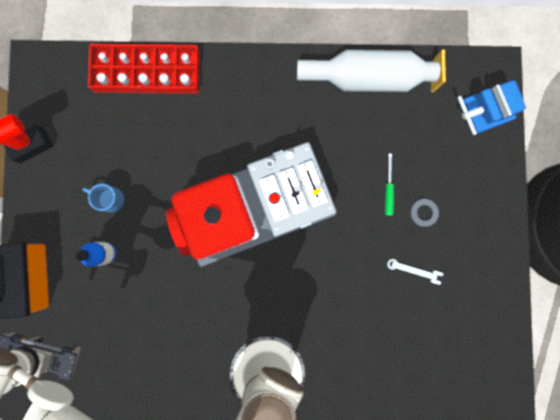

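The engine sits ahead of the robot. From +y to -y the blocks are primer (red), throttle (black) and choke (yellow). I'll enlarge both views to read pixels.

Run:
```python
import cv2
a=cv2.imread("pics/scene0.png")[160:280,195:315]; b=cv2.imread("pics/top0.png")[130:250,235:355]
cv2.imwrite("pics/crop0.png",cv2.resize(cv2.hconcat([a,b]),(800,400),interpolation=cv2.INTER_CUBIC)) if 0 else cv2.imwrite("pics/crop0.png",cv2.resize(cv2.hconcat([a,b]),None,fx=3.333333,fy=3.333333,interpolation=cv2.INTER_CUBIC))
```

```text
(no output)
```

View pics/crop0.png

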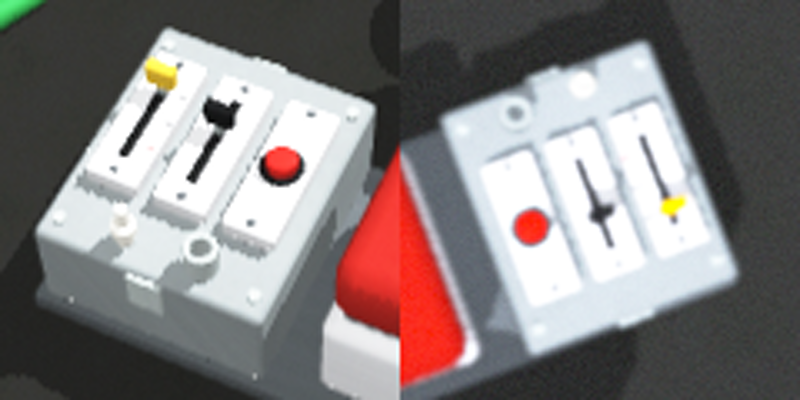

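```bash
cat > h.py <<'E'
from plant import env
import numpy as np
from scipy.spatial.transform import Rotation as R
def ray(cam,u,v):
    c=env.get_calibration(cam);d=np.linalg.inv(c["K"])@[u,v,1]
    return c["eye"],R.from_quat(c["orientation"]).apply(d*[1,-1,-1])
def at_z(cam,u,v,z):
    e,d=ray(cam,u,v);return e+d*(z-e[2])/d[2]
E
python3 - <<'E'
from h import *
S=lambda x,y:("scene",195+x/3.3333,160+y/3.3333)
T=lambda x,y:("top",235+(x-400)/3.3333,130+y/3.3333)
for n,z,s,t in [("choke",.174,(161,67),(673,203)),("thr",.174,(219,103),(600,211)),("prim",.156,(285,160),(531,226)),("plug",.168,(122,221),(582,84)),("sock",.15,(202,243),(515,113)),
 ("c+x+y",.12,(262,325),(443,118)),("c+x-y",.12,(38,232),(648,42)),("c-x-y",.12,(165,32),(737,275)),("c-x+y",.12,(375,105),(535,353)),
 ("chblk ++",.14,(138,195),(607,107)),("chblk +-",.14,(84,178),(655,100)),("ch slot far",.14,(125,153),(644,137)),("pr screw far",.14,(249,222),(509,165)),("pr screw near",.14,(311,115),(555,289))]:
    print(n,at_z(*S(*s),z)[:2].round(4),at_z(*T(*t),z)[:2].round(4))
E
```

```text
choke [ 0.5607 -0.1366] [ 0.5595 -0.1382]
thr [ 0.5517 -0.0782] [ 0.5522 -0.0755]
prim [ 0.5436 -0.0119] [ 0.5407 -0.0168]
plug [ 0.6761 -0.0517] [ 0.6633 -0.0603]
sock [ 0.6391 -0.004 ] [ 0.6406 -0.0025]
c+x+y [0.644  0.0667] [0.6407 0.0616]
c+x-y [ 0.7133 -0.1152] [ 0.7111 -0.1223]
c-x-y [ 0.5081 -0.1956] [ 0.5012 -0.2013]
c-x+y [ 0.4345 -0.0169] [ 0.4312 -0.0214]
chblk ++ [ 0.6416 -0.0759] [ 0.6482 -0.0839]
chblk +- [ 0.6617 -0.1175] [ 0.6547 -0.1264]
ch slot far [ 0.6228 -0.113 ] [ 0.6217 -0.1166]
pr screw far [0.5964 0.0026] [0.596  0.0025]
pr screw near [ 0.4902 -0.0365] [ 0.487  -0.0383]
```

Both cameras agree to within about 5 mm, and block spacing comes out at 60 and 61 mm. Yaw is about 0.37 rad, and the lever is at the near end of its slot. Next I raise the arm, close the fingers, go above the point behind the lever and look with the wrist camera.

```bash
cat >> h.py <<'E'
import cv2
A=0.37; d=np.array([np.cos(A),np.sin(A),0]); n=np.array([-d[1],d[0],0])
CH=np.array([.560,-.137,.174]); PR=np.array([.542,-.0145,.156])
def quat(sg):
    x=sg*d;y=np.array([0,0,-1.]);return R.from_matrix(np.c_[x,y,np.cross(x,y)]).as_quat()
def wpix(p,s):
    c=env.get_calibration("wrist");H=c["hand_eye"]
    q=R.from_quat(s["ee_rot"]).inv().apply(np.array(p)-s["eef_pos"])
    q=H[:3,:3].T@(q-H[:3,3]); v=q*[1,-1,-1]; r=np.hypot(v[0],v[1]); th=np.arctan2(r,v[2])
    return (c["K"][:2,2]+c["K"][0,0]*th*v[:2]/r).round(1)
def snap(name,cam="wrist"):
    s=env.get_state(); f=env.grab_frame(cam); cv2.imwrite(f"pics/{name}.png",f[:,:,::-1]); return s
E
python3 - <<'E'
from h import *
s=env.get_state();p=s["eef_pos"]
env.move_straight([p[0],p[1],.35],speed=.2); env.grab()
pre=CH-.055*d; best=[]
for sg in(1,-1):
    q=env.solve_ik([pre[0],pre[1],.27],quat(sg)); print(sg,q); 
    if q is not None: best.append((abs(q[5]),sg))
sg=min(best)[1]; print(sg)
env.reach([pre[0],pre[1],.30],quat(sg))
s=snap("w1"); print(s["t"],s["eef_pos"],s["grip_width"],s["force"])
for nm,P in [("choke",CH),("prim",PR),("thr",[.552,-.077,.174])]: print(nm,wpix(P,s))
E
```

```text
1 [-5.26313882e-01  1.42937337e-02  1.64143397e+00 -4.44089210e-16
  1.48586495e+00 -8.96313882e-01]
-1 [-5.26313882e-01  1.42937337e-02  1.64143397e+00 -4.44089210e-16
  1.48586495e+00  2.24527877e+00]
1
5.1083 [ 0.50894794 -0.15622498  0.3001019 ] 0.00573666532852869 [ 1.07487805 -0.54575368  0.28542908]
choke [341.5 205.5]
prim [368.2  81. ]
thr [358.5 143.4]
```

View pics/w1.png

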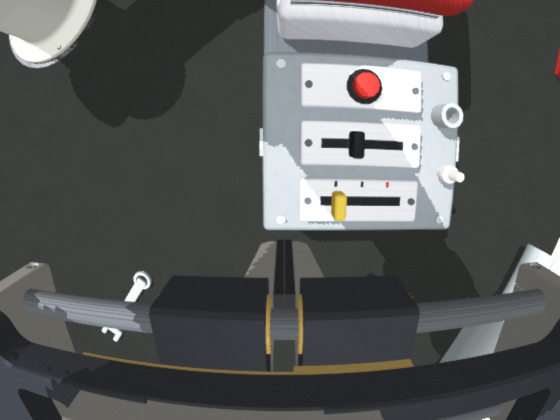

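The wrist picture shows the yellow paddle at about (339,207) against a predicted (341.5,205.5), and the red top at (367,84) against (368,81). The slots run level, so position and yaw are confirmed to within a few mm. Now I push, watching the force.

Run:
```python
from h import *
pre=CH-.055*d; z=.157
env.move_straight([pre[0],pre[1],z],speed=.12)
f0=env.get_state()["force"]; contact=None
for o in np.arange(-.050,.040,.002):
    P=CH+o*d; env.move_straight([P[0],P[1],z],speed=.03)
    s=env.get_state(); F=(s["force"]-f0); fd=-F@d
    print(round(o*1e3),"mm F",fd.round(1),"lat",(F@n).round(1),"t",round(s["t"],1))
    if contact is None and fd>1.5: contact=o; print("contact")
    if fd>16 or (contact is not None and o>=contact+.054): break
s=snap("w2"); print(s["eef_pos"])
```

```text
-50 mm F 0.8 lat 0.1 t 6.8
-48 mm F 0.3 lat 0.5 t 7.1
-46 mm F 1.4 lat 0.5 t 7.3
-44 mm F 0.6 lat 0.4 t 7.6
-42 mm F -0.4 lat 0.9 t 7.8
-40 mm F 0.3 lat 1.1 t 8.1
-38 mm F 0.1 lat 0.0 t 8.3
-36 mm F 1.0 lat -0.1 t 8.6
-34 mm F 0.1 lat -0.0 t 8.8
-32 mm F 0.4 lat 0.9 t 9.1
-30 mm F 0.2 lat 1.5 t 9.3
-28 mm F 0.6 lat 0.8 t 9.6
-26 mm F 0.1 lat 1.4 t 9.8
-24 mm F 0.1 lat 0.3 t 10.1
-22 mm F 1.6 lat -0.2 t 10.3
contact
-20 mm F 5.2 lat 0.8 t 10.6
-18 mm F 6.5 lat 0.7 t 10.8
-16 mm F 5.7 lat 0.3 t 11.1
-14 mm F 4.5 lat 0.1 t 11.3
-12 mm F 3.6 lat -0.1 t 11.6
-10 mm F 1.9 lat -0.5 t 11.8
-8 mm F 0.4 lat 0.9 t 12.1
-6 mm F 0.9 lat 0.1 t 12.3
-4 mm F 0.8 lat 0.0 t 12.6
-2 mm F 0.3 lat -0.6 t 12.8
0 mm F 0.1 lat 1.6 t 13.1
2 mm F 0.5 lat 0.5 t 13.3
4 mm F 0.3 lat -0.0 t 13.6
6 mm F 0.2 lat 0.9 t 13.8
8 mm F 4.0 lat -0.3 t 14.1
10 mm F 5.8 lat -0.3 t 14.3
12 mm F 5.2 lat -0.4 t 14.6
14 mm F 4.6 lat 0.1 t 14.8
16 mm F 3.3 lat 0.4 t 15.1
18 mm F 1.3 lat 1.0 t 15.3
20 mm F 1.7 lat 0.1 t 15.6
22 mm F 0.3 lat 0.5 t 15.8
24 mm F 1.0 lat 0.1 t 16.1
26 mm F -0.0 lat 0.3 t 16.3
28 mm F 0.9 lat -0.2 t 16.6
30 mm F -0.1 lat -0.2 t 16.8
32 mm F 0.4 lat 0.6 t 17.1
[ 0.58993758 -0.12539433  0.15701184]
```

Two humps were felt, one at the start and one 28 mm on, and the lever was then drawn ahead each time. I'll nudge to confirm the stop, back off, and view before priming.

Run:
```python
from h import *
z=.157
for o in (.033,.034,.035,.036):
    P=CH+o*d; env.move_straight([P[0],P[1],z],speed=.03)
    s=env.get_state(); fd=-s["force"]@d; print(o,fd.round(1))
    if fd>6: break
P=CH+(o-.02)*d; env.move_straight([P[0],P[1],z],speed=.08)
env.move_straight([P[0],P[1],.22],speed=.15)
env.move_straight([PR[0],PR[1],.22],speed=.15)
env.move_straight([PR[0],PR[1],.175],speed=.1)
s=snap("w3"); snap("s3","scene"); print(s["t"],s["eef_pos"],s["force"],"pred full tip",wpix(CH+.056*d,s),"prim",wpix(PR,s))
a=cv2.imread("pics/s3.png")[140:280,185:325]; b=cv2.imread("pics/w3.png")
cv2.imwrite("pics/c3.png",cv2.hconcat([cv2.resize(a,(420,420),interpolation=cv2.INTER_CUBIC),b[:,180:]]))
```

```text
0.033 -0.2
0.034 -0.1
0.035 1.6
0.036 5.2
20.6417 [ 0.5421788  -0.01473761  0.17514811] [ 0.51980175  0.66931571 -0.07081705] pred full tip [322.2 401.5] prim [283.6 242.7]
```

View pics/c3.png

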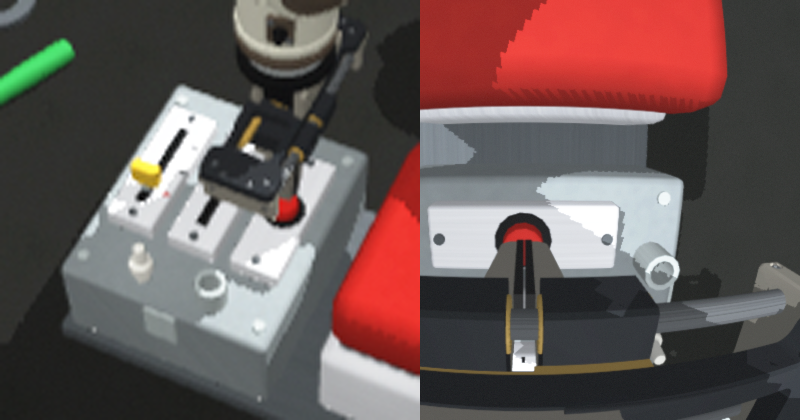

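The scene view shows the yellow lever at the far end of its slot. The wrist view shows the fingertips at (523,240), centred over the red button. Now I press.

Run:
```python
from h import *
f0=env.get_state()["force"]; c=None
for z in np.arange(.162,.1425,-.001):
    env.move_straight([PR[0],PR[1],z],speed=.03); s=env.get_state(); F=s["force"]-f0
    print(round(z,3),F.round(1),s["eef_pos"][2].round(4))
    if F[2]>14: break
env.hold(.2)
env.move_straight([PR[0],PR[1],.25],speed=.12)
env.move_straight([PR[0]-.15*d[0],PR[1]-.15*d[1],.30],speed=.2); env.hold(.3)
s=snap("w4"); snap("s4","scene"); print(s["t"],s["force"])
a=cv2.imread("pics/s4.png")[140:280,185:325]; b=cv2.imread("pics/w4.png")
cv2.imwrite("pics/c4.png",cv2.hconcat([cv2.resize(a,(420,420),interpolation=cv2.INTER_CUBIC),b[:,180:]]))
```

```text
0.162 [-0.  -0.4  0.5] 0.1618
0.161 [-0.1  0.4 -1.2] 0.161
0.16 [0.1 0.3 0.3] 0.16
0.159 [ 0.7 -0.7  0.2] 0.1589
0.158 [0.2 0.2 0.2] 0.1579
0.157 [-0.5  0.1 -0.3] 0.1569
0.156 [-0.4  0.5  0.7] 0.1561
0.155 [0.6 0.3 0.1] 0.1551
0.154 [ 2.  -1.2  1.7] 0.1541
0.153 [ 1.  -0.2  2.5] 0.1531
0.152 [ 0.9 -1.1  1.9] 0.1521
0.151 [ 0.5 -0.2  2.9] 0.1511
0.15 [ 1.2 -0.5  3.7] 0.1501
0.149 [ 2.4 -0.2  3.9] 0.1491
0.148 [0.  0.9 5.7] 0.1483
0.147 [-1.4  0.6 10.1] 0.1482
0.146 [-4.2 -0.  14.9] 0.1481
27.7833 [ 0.12808008  0.00109801 -0.17926923]
```

View pics/c4.png

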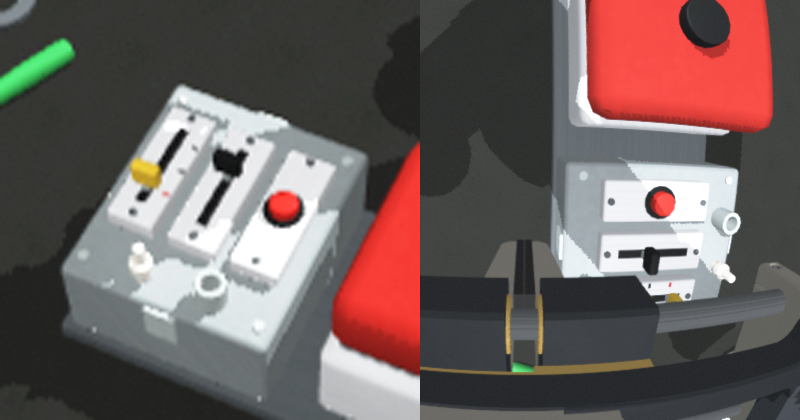

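The button bottomed firmly at z = 0.148, exactly 8 mm down, and is out again. I'll check the lever position numerically before handing in.

Run:
```python
from h import *
for nm,x,y in(("choke",146,167),("thr",229,156)):
    p=at_z("scene",185+x/3,140+y/3,.174); print(nm,p.round(4),"along d from start",((p-(CH if nm=="choke" else np.array([.5517,-.0782,.174])))@d).round(4))
```

```text
choke [ 0.6127 -0.1159  0.174 ] along d from start 0.0568
thr [ 0.5529 -0.0744  0.174 ] along d from start 0.0025
```

```bash
python3 -c "
from plant import env
env.job_done(); print(env.get_state()['t'])"
```

```text
the job is handed in; nothing more can be done
the job is handed in; nothing more can be done
```

The choke is at full and the primer has been pressed and released. I handed the job in soon after t = 27.8 s, inside the 40 s limit; `job_done()` gives no verdict.

- **Choke:** I pushed the lever with closed fingertips. Two humps of about 6 N came 28 mm apart, the start and the half-choke click. A firm stop followed at about 56 mm, and the last picture puts the lever 56.8 mm from where it started, so it is at full choke.
- **Primer:** I pressed the button from about z = 0.156 until it bottomed at z = 0.148, which is the full 8 mm, with about 15 N at the end. After I released it, the last picture shows it out again.
- **Throttle and loose things:** I felt no contact with the throttle. Its picture position shifted by 2.5 mm, about one pixel, which I take as reading error. In the last picture the plug and socket stand in the same place. I did not measure the oil, mug, wrench, driver or flange again; the arm passed clear above the oil and mug and stayed away from the rest.

No check failed. At the last reading the arm was clear of everything, with near-zero force on the tool.

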